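# Dock a board in the check station and start the check

### The job

With a fingertip gently push the orange board carriage to the left along its L-shaped slots as far as the corner, then push it away from you into the socket housing until it is fully home, and then press the green start button all the way down and let go. Only push and press: neither grip nor lift the carriage, keep the board seated in it, and leave the other things on the bench where they are.

Things in the scene. Friction and masses are not known exactly. Their poses are not given: they have to be found in the camera images.
- station: Board check station, fixed to the bench: aluminium deck, top at z = 18 mm, x from -80 to 66 mm, y from -98 to 136 mm. At yaw 0 its x points away from the robot, y left; origin on the bench; turned up to 0.3 rad. Two equal L slots guide the two 10 mm pins under the carriage (0.75 mm play, inner corners rounded 4 mm): along +y to the corner, then along +x to the stop.
- corner (a point): Where the carriage's origin is at the corner of the L: station x = -38, y = 38, z = 18 mm. Up to here the carriage's origin runs along x = -38 mm from the load end at y = -42 mm.
- home (a point): Where the carriage's origin is when fully home against the slots' ends: station x = -13, y = 38, z = 18 mm (25 mm beyond the corner).
- socket (a point): Middle of the mouth of the socket housing, a grey box at the back of the station (station x 25 to 64, y -7 to 83, top at z = 56 mm). Its throat, 66 mm wide, z 24 to 36 mm, 13 mm deep, takes the board's rear edge.
- carriage: Orange plastic carriage, loose, about 0.35 kg, lying on the deck with its pins in the slots; 70 (x) x 96 (y) mm, floor 10 mm thick, rims on front, left and right to 22 mm above its underside; open at the back. Origin: centre of its underside; axes as the station's. Slides at under 2 N and stays where left. Starts with its origin at station x = -38, y = -42 to -22 mm.
- board: Green circuit board module, 46 x 62 x 4 mm, 28 g, lying loose in the carriage's shallow nest with about 1 mm play, its rear edge overhanging the carriage's back by about 10 mm. Origin: centre of its underside; seated it is at x = 24, y = 0, z = 10 mm in the carriage's frame.
- start_key (a joint): Travel of the green start button: 0 up, 0.006 m fully down. A spring returns it; fully down takes 5 N.
- start_key_top (a point): Centre of the top of the green start button, 26 mm across, at the station's front left; it is pressed straight down (-z).
- test_key: Blue plug-in test key, 20 x 64 x 9 mm, lying loose on the rear right of the station's deck. Origin: centre of its underside. Bystander.
- flux: Small brown dropper bottle with a red cap, 31 mm across, 90 mm tall, standing right of the station. Origin: centre of its underside. Bystander.
- brush: Black brush, 22 x 142 x 10 mm (long side along its y), lying left of the station. Origin: centre of its underside. Bystander.
- tweezers: Tweezers, 15 x 120 x 17 mm (long side along its y), lying front right of the station. Origin: centre of its underside. Bystander.
- check_stamp: Small brown turned hand stamp, 24 mm across, 54 mm tall, standing front right of the station. Origin: centre of its underside. Bystander.
Mind the look-alikes: they are no part of the job. Of the things shaped like the carriage, the orange one is meant.

How it is judged:
By the outcome, as a careful person would: the job done as asked, in the order asked, and still so for the second after the job is handed in, with the robot touching nothing.
It also fails if it takes over 40 s, if anything falls off the work surface, if the arm or the gripper's body presses on something with over 40 N, if the wrist force passes 120 N, or if a joint passes its speed limit or range.

### The arm

A 6-joint arm with a two-finger parallel gripper is mounted at the origin on a cart in front of the work surface, level with it; the furniture and walls round the work are solid. World frame = base frame: x ahead of the robot, y to its left, z up, the work surface at z = 0. Lengths are in m, angles in rad, forces in N, time in s.
With the tool pointing down it reaches from about 0.35 to 0.975 m from the base axis. Payload 4.9 kg.
Tool frame: the origin (TCP) lies midway between the tips of the shut fingers; the grasp point (between the pads) lies 19 mm behind it; z points along the fingers, y is the line along which they close (so a half turn about z gives the same grasp; the last joint's range is limited). The gripper opens to 85 mm and grips with 20 to 120 N. Pads are 22 mm wide; open, the fingers measure 114 mm over their backs; the gripper's body (76 mm by 85 mm) begins 54 mm behind the grasp point. The pads swing forward as they close: fully open they stand 13 mm farther back than shut.
Start: joints at [-1.343, 0.053, 1.613, -0, 1.476, -0.119], TCP at [0.212, -0.588, 0.231] pointing down, gripper open.
Joint ranges: [-3.01, 3.01], [-1.01, 2.22], [0.06, 2.58], [-1.02, 4.17], [0.09, 2.62], [-3.14, 3.14]. Speed limits (rad/s): [2.57, 2.57, 3.14, 3.14, 3.14, 3.14].

### API

Orientations are given as a rotation vector (axis times angle).
In Python, from bench import monitor, cams, manip gives the robot as it stands.
- The arm moves only by the tool carry_out, never from a script. Its argument "moves" is a list of rows, each an object with "xyz": the shift along the world's x, y, z in cm, a list of three; "delta_rot": the turn, a rotation vector about the world's x, y, z in degrees, a list of three; "hand": the finger opening in cm, from 0 to 8.54. In form: [{"xyz": [x, y, z], "delta_rot": [wx, wy, wz], "hand": hand}, ...]. A call has 1 to 8 rows; each row shifts and turns the commanded pose from where the row before left it; what a row does not reach is not made up. A row lasts 1/8 s, in which the tool goes at most 62.5 mm and 10.7 degrees, less where a joint would pass 70% of its speed; a pose out of reach is approached as far as the arm can. A call is refused whole if a number of a shift passes 6.25 or a number of a turn 10.7, either way. A call with a gripper value outside its range is refused whole. The fingers move at their own pace and stop on an object; "squeeze" is the grip in N (left out, the last holds). Time passes only in rows, so rows that do not move let the fingers close. It gives the time, the measured TCP pose, the force, the opening and the grip force at its end, in the units of the state.
- monitor.sense(): the state, without advancing time (a new reading comes with each control period).
- cams.read_camera(name): name is "scene" or "top" or "wrist"; returns a dict with "frame" (480x640x3 uint8, red, green, blue), "K" (3x3 intrinsics, pixels), "R" (3x3) and "t" (3): a world point X has camera coordinates R X + t; the wrist camera has in their place "hand_eye" (4x4, takes a point from camera to tool coordinates, whose origin is the TCP and whose axes are the flange's). Camera axes: x right, y down, z forward; pixel columns grow to the right and rows downward; lengths in m; the calibration is good to about 2 mm. A picture is of the moment at which its call begins: read the wrist's pose just before it. There is no depth.
- manip.job_done(): hands the job in; it is judged then, once.
The state is a dict: "time_s": time; "q": joint angles; "qvel": joint speeds; "joint_torque": joint torques, N m; "eef_pos": TCP position; "ee_rot": TCP orientation; "wrist_force": force on the tool from outside, world axes, zero at the start; "torque": the same for the moment, N m; "gripper_width": opening from 0.0 (shut) to 1.0 (fully open); "grip_force": force on a finger pad.
Only numpy, scipy, OpenCV 4.12 (cv2) and the standard library are available. Lean on these libraries where they do the work, as an engineer would, in place of code of your own. Each camera call takes 0.05 s, during which the arm holds its last target. There are 200 camera calls.

## Working session

There is one attempt and no reset: what is moved stays moved. The work goes in short steps, Python scripts to look and compute and a tool call to move; the robot and the scene stay as the last step left them, time stands still between calls to the robot, and variables do not carry over. Pictures are saved under pics/ and viewed, at most 12 in all, crops included, and the job is handed in when it is done.

Besides the shell and the picture viewer there is one more tool, called after "Request:" in YAML: its name, and indented under it one key for each argument. carry_out: Moves the arm, as the interface text tells. Its arguments: {"type":"object","properties":{"moves":{"type":"array"},"squeeze":{"type":"number"}},"required":["moves"]}

```bash
mkdir -p pics; ls; python3 - <<'E'
from bench import monitor, cams, manip
import cv2,numpy as np
s=monitor.sense();print(s)
for n in("scene","top"):
    c=cams.read_camera(n);cv2.imwrite(f"pics/{n}0.png",c["frame"][:,:,::-1]);np.savez(f"{n}0.npz",**c);print(n,c["K"].tolist(),np.round(c["R"],3).tolist(),c["t"])
E
```

```text
pics
{'time_s': 0.0, 'q': array([-1.34300099e+00,  5.33701179e-02,  1.61430340e+00, -9.82390355e-06,
        1.47597850e+00, -1.19016991e-01]), 'qvel': array([ 0.00170442,  0.00166824, -0.00151623,  0.00090147, -0.00094325,
       -0.00111921]), 'joint_torque': array([-6.24110453e-04, -3.93681800e+01, -3.70178998e+01, -2.64134751e-04,
        7.09562548e-03,  1.08489036e-06]), 'eef_pos': array([ 0.21228498, -0.5871827 ,  0.23004917]), 'ee_rot': array([-3.09245230e+00, -5.41692195e-01,  1.91066607e-04]), 'wrist_force': array([-0.80753724,  0.28171015,  0.76652912]), 'torque': array([-0.03426673,  0.04980755,  0.0229366 ]), 'grip_force': 0.0, 'gripper_width': 1.003172491931971}
scene [[477.1158653329416, 0.0, 319.6365406652539], [0.0, 477.1158653329416, 232.99578407677788], [0.0, 0.0, 1.0]] [[0.675, -0.738, -0.012], [-0.376, -0.331, -0.865], [0.634, 0.589, -0.501]] [-0.36656571  0.21274096  0.71355928]
top [[487.1410347580504, 0.0, 319.2230112602118], [0.0, 487.1410347580504, 241.50946468497466], [0.0, 0.0, 1.0]] [[0.017, -1.0, 0.026], [-0.997, -0.019, -0.078], [0.078, -0.025, -0.997]] [-0.04598344  0.52238562  0.93593437]
```

View pics/top0.png

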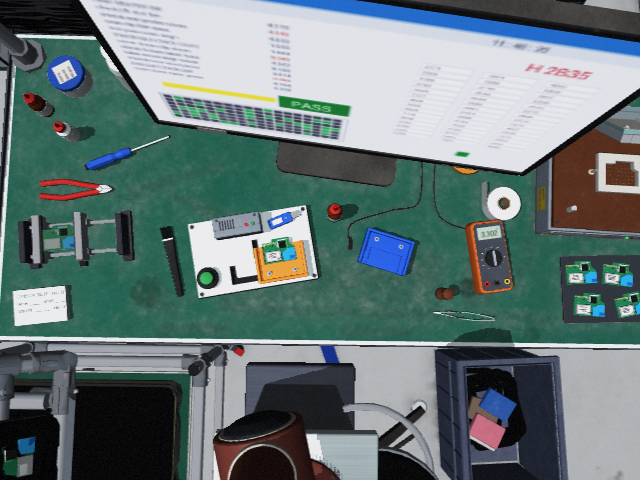

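View pics/scene0.png

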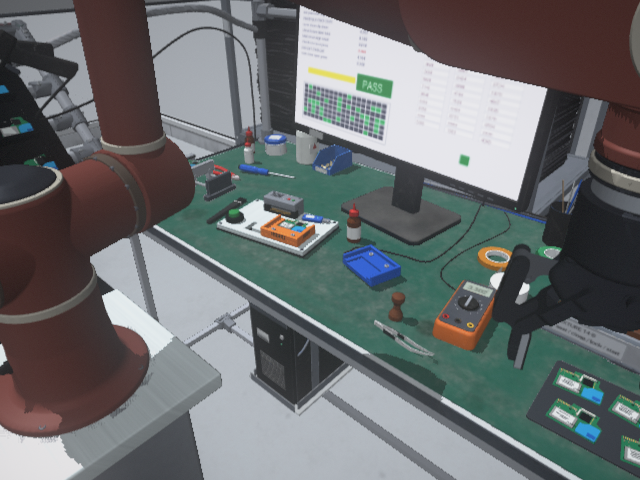

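The top view shows the station at about (253,252), with the orange carriage at (282,260) and the green button at (208,278). Possible mix-ups: the blue carriage look-alike (387,250), the orange multimeter (490,257), the orange tape (465,168) and the green boards (600,290). I'm choosing the orange one in the station's slots, and will check it in a close crop.

```bash
cat > h.py <<'E'
import numpy as np,cv2
def ray(c,uv,z):
    d=np.linalg.solve(c["K"],np.array([uv[0],uv[1],1.]));d=c["R"].T@d;o=-c["R"].T@c["t"]
    return o+d*(z-o[2])/d[2]
def proj(c,X):
    p=c["K"]@(c["R"]@np.asarray(X,float)+c["t"]);return p[:2]/p[2]
def metric(c,mask,z):
    "mask pixels -> minAreaRect of hull on plane z (mm)"
    n,l,st,_=cv2.connectedComponentsWithStats(mask.astype(np.uint8));k=1+np.argmax(st[1:,4])
    cn=max(cv2.findContours((l==k).astype(np.uint8),0,cv2.CHAIN_APPROX_NONE)[0],key=cv2.contourArea)[:,0]
    P=np.array([ray(c,p,z)[:2]*1000 for p in cn],np.float32);return cv2.minAreaRect(P),st[k]
E
python3 - <<'E'
from h import *
c=dict(np.load("top0.npz"));f=c["frame"]
hsv=cv2.cvtColor(f,cv2.COLOR_RGB2HSV);H,S,V=cv2.split(hsv)
roi=np.zeros(H.shape,bool);roi[195:305,183:325]=1
w=roi&(S<60)&(V>150)
r,st=metric(c,w,.018);print("deck",r,st,cv2.boxPoints(r))
o=roi&(H>8)&(H<22)&(S>140)&(V>120)
r,st=metric(c,o,.04);print("carr",r,st,cv2.boxPoints(r))
g=roi&(H>45)&(H<85)&(S>100)&(V>60);g[:,225:]=0;g[:265]=0
r,st=metric(c,g,.03);print("btn",r,st)
cv2.imwrite("pics/crop1.png",cv2.resize(f[195:305,180:325],None,fx=5,fy=5,interpolation=cv2.INTER_CUBIC)[:,:,::-1])
E
```

```text
deck ((503.59765625, 94.40257263183594), (147.75477600097656, 234.91424560546875), 10.459805488586426) [ 188  205  130   93 5649] [[409.62408   196.49573  ]
 [452.2718    -34.51483  ]
 [597.5712     -7.6905823]
 [554.9235    223.31998  ]]
carr ((481.2019958496094, 38.05496597290039), (68.80717468261719, 95.63141632080078), 10.14933967590332) [ 253  241   55   43 1171] [[438.91095    79.060036 ]
 [455.76257   -15.074922 ]
 [523.49304    -2.9501038]
 [506.64142    91.18485  ]]
btn ((435.53997802734375, 184.45545959472656), (74.67224884033203, 79.52041625976562), 0.9980896711349487) [183 265  42  40 708]
```

View pics/crop1.png

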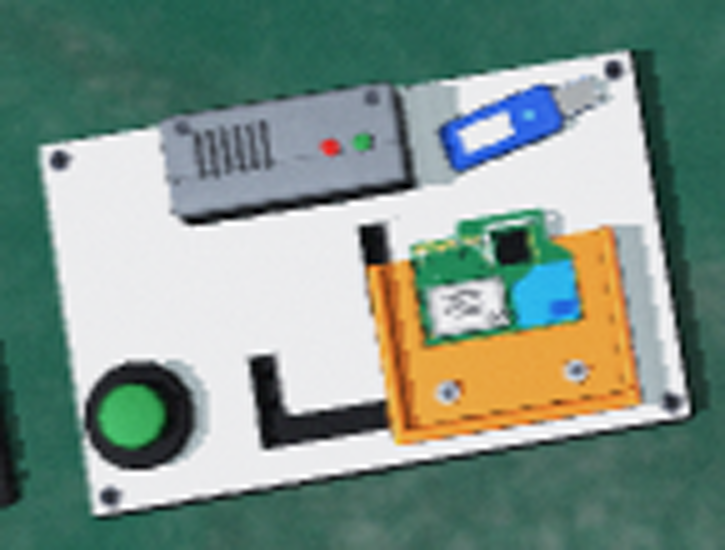

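The crop confirms it: the orange carriage sits in the L slots with the green board in it. The cap centre is at crop (131,414), which is top (206,278). Next I'll move to a hover above the station, shutting the fingers on the way.

Request:
carry_out:
  moves:
    - {"xyz":[2.2,5.1,0.2],"delta_rot":[0,0,-0.8],"hand":0}
    - {"xyz":[2.2,5.1,0.2],"delta_rot":[0,0,-0.8],"hand":0}
    - {"xyz":[2.2,5.1,0.2],"delta_rot":[0,0,-0.8],"hand":0}
    - {"xyz":[2.2,5.1,0.2],"delta_rot":[0,0,-0.8],"hand":0}
    - {"xyz":[2.2,5.1,0.2],"delta_rot":[0,0,-0.8],"hand":0}
    - {"xyz":[2.2,5.1,0.2],"delta_rot":[0,0,-0.8],"hand":0}
  squeeze: 20

```text
time_s: 0.85
eef_pos: [0.3446, -0.2799, 0.2429]
ee_rot: [-3.114, -0.41, -0.0]
wrist_force: [1.2, -0.8, -0.1]
gripper_width: 0.003
grip_force: 0.0
```

Request:
carry_out:
  moves:
    - {"xyz":[2.2,5.1,0.2],"delta_rot":[0,0,-0.8],"hand":0}
    - {"xyz":[2.2,5.1,0.2],"delta_rot":[0,0,-0.8],"hand":0}
    - {"xyz":[2.2,5.1,0.2],"delta_rot":[0,0,-0.8],"hand":0}
    - {"xyz":[2.2,5.1,0.2],"delta_rot":[0,0,-0.8],"hand":0}
    - {"xyz":[2.2,5.1,0.2],"delta_rot":[0,0,-0.8],"hand":0}
    - {"xyz":[1.6,5.6,0],"delta_rot":[0,0,-0.6],"hand":0}
    - {"xyz":[0,0,0],"delta_rot":[0,0,0],"hand":0}

```text
time_s: 1.72
eef_pos: [0.4704, 0.0326, 0.2527]
ee_rot: [-3.127, -0.297, 0.002]
wrist_force: [-1.1, -0.1, -0.4]
gripper_width: 0.0
grip_force: 0.0
```

```bash
python3 - <<'E'
from bench import monitor, cams
from h import *
from scipy.spatial.transform import Rotation as Ro
s=monitor.sense();print(s["eef_pos"],s["ee_rot"],s["wrist_force"],s["gripper_width"],s["time_s"])
c=cams.read_camera("wrist");print(np.round(c["hand_eye"],3).tolist())
T=np.eye(4);T[:3,:3]=Ro.from_rotvec(s["ee_rot"]).as_matrix();T[:3,3]=s["eef_pos"]
M=np.linalg.inv(T@c["hand_eye"]);d=dict(frame=c["frame"],K=c["K"],R=M[:3,:3],t=M[:3,3]);np.savez("w1.npz",**d)
cv2.imwrite("pics/w1.png",c["frame"][:,:,::-1])
# button triangulation scene+top
A=dict(np.load("top0.npz"));B=dict(np.load("scene0.npz"))
def green(f,x0,x1,y0,y1):
    h=cv2.cvtColor(f,cv2.COLOR_RGB2HSV)[y0:y1,x0:x1];m=((h[...,0]>50)&(h[...,0]<75)&(h[...,1]>150)&(h[...,2]>90)).astype(np.uint8)
    n,l,st,ce=cv2.connectedComponentsWithStats(m);k=1+np.argmax(st[1:,4]);return ce[k]+[x0,y0],st[k]
a=green(A["frame"],195,222,265,292);b=green(B["frame"],222,250,203,226);print(a,b)
P=[x["K"]@np.c_[x["R"],x["t"]] for x in(A,B)]
X=cv2.triangulatePoints(P[0],P[1],a[0],b[0]);print("btn",(X[:3]/X[3]).ravel())
print("flux",ray(A,(335,211),.08))
E
```

```text
[0.47042138 0.03258862 0.25268817] [-3.12670358e+00 -2.96581626e-01  1.86735554e-03] [-1.12205528 -0.08980915 -0.41845071] 2.1269150177352263e-05 1.725
[[0.0, -0.954, -0.299, 0.076], [1.0, 0.0, 0.0, 0.001], [-0.0, -0.299, 0.954, -0.144], [0.0, 0.0, 0.0, 1.0]]Traceback (most recent call last):
  File "<stdin>", line 14, in <module>
  File "<stdin>", line 13, in green
    return _wrapfunc(a, 'argmax', axis=axis, out=out, **kwds)
    return bound(*args, **kwds)
ValueError: attempt to get argmax of an empty sequence
```

View pics/w1.png

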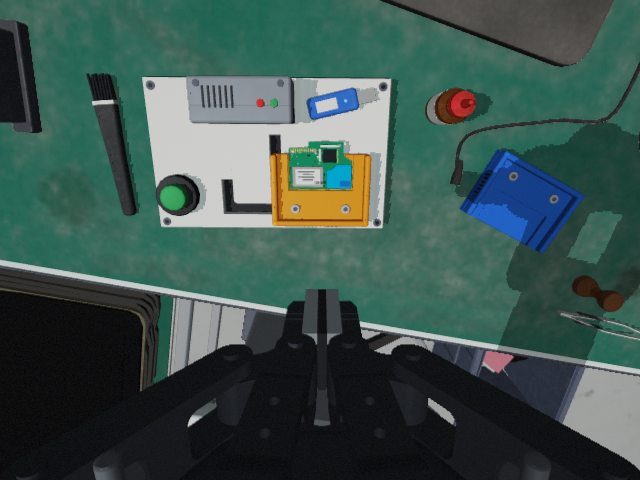

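The wrist view shows the station at (143–390, 75–228), the carriage at (272–370, 152–226), the button at (173,197), the flux bottle at (452,107) and the shut fingertips at (322,292). I'll measure from this view.

```bash
cat >> h.py <<'E'
def measure(c,roi=None):
    f=c["frame"];H,S,V=cv2.split(cv2.cvtColor(f,cv2.COLOR_RGB2HSV))
    m=np.zeros(H.shape,bool);m[60:240,130:400]=1
    if roi: m[:]=0;m[roi[0]:roi[1],roi[2]:roi[3]]=1
    return [metric(c,m&k,z) for k,z in(((S<60)&(V>140),.018),((H>8)&(H<22)&(S>140)&(V>100),.04))]
E
python3 - <<'E'
from h import *
d=dict(np.load("w1.npz"));dk,ca=measure(d);print("deck",dk,"\ncarr",ca)
f=d["frame"];H,S,V=cv2.split(cv2.cvtColor(f,cv2.COLOR_RGB2HSV))
print(cv2.cvtColor(f,cv2.COLOR_RGB2HSV)[197,173])
A=dict(np.load("top0.npz"));B=dict(np.load("scene0.npz"))
h=cv2.cvtColor(A["frame"],cv2.COLOR_RGB2HSV)[278,206];print(h,cv2.cvtColor(B["frame"],cv2.COLOR_RGB2HSV)[214,235])
def green(c,x0,x1,y0,y1):
    h=cv2.cvtColor(c["frame"],cv2.COLOR_RGB2HSV)[y0:y1,x0:x1];m=((h[...,0]>45)&(h[...,0]<75)&(h[...,1]>140)&(h[...,2]>75)).astype(np.uint8)
    n,l,st,ce=cv2.connectedComponentsWithStats(m);k=1+np.argmax(st[1:,4]);return ce[k]+[x0,y0],st[k]
for c,r in((d,(150,205,170,222)),(A,(195,220,265,292)),(B,(222,250,203,226))):
    try:
        g=green(c,*r);print(g,[np.round(ray(c,g[0],z)*1000,1) for z in(.03,.04,.05)])
    except Exception as e: print(e)
print("flux",ray(d,(464,103),.088),ray(A,(335,211),.08))
E
```

```text
deck (((501.8891906738281, 91.94090270996094), (147.22129821777344, 235.49044799804688), 10.397665977478027), array([  142,    77,   249,   152, 22479], dtype=int32)) 
carr (((481.4771728515625, 35.5535888671875), (70.4994888305664, 95.4016342163086), 10.7948579788208), array([ 270,  154,  101,   73, 4628], dtype=int32))
[ 71 162 165]
[ 69 162 178] [ 69 115 106]
(array([172.03476483, 197.39263804]), array([ 10,  15,  25,  25, 489], dtype=int32)) [array([445.3, 180.2,  30. ]), array([448. , 176.5,  40. ]), array([450.7, 172.9,  50. ])]
(array([205.77777778, 277.78518519]), array([  5,   7,  13,  13, 135], dtype=int32)) [array([448.4, 180.4,  30. ]), array([448.4, 178.4,  40. ]), array([448.4, 176.4,  50. ])]
attempt to get argmax of an empty sequence
flux [ 0.5797549  -0.06086823  0.088     ] [ 0.57573591 -0.06356383  0.08      ]
```

Request:
carry_out:
  moves:
    - {"xyz":[1.2,-3.3,-2],"delta_rot":[0,0,-0.4],"hand":0}
    - {"xyz":[1.2,-3.3,-2],"delta_rot":[0,0,0],"hand":0}
    - {"xyz":[0,0,-4.5],"delta_rot":[0,0,0],"hand":0}
    - {"xyz":[0,0,-4.5],"delta_rot":[0,0,0],"hand":0}
    - {"xyz":[0,0,-4.5],"delta_rot":[0,0,0],"hand":0}
    - {"xyz":[0,0,-3.5],"delta_rot":[0,0,0],"hand":0}
    - {"xyz":[0,0,-1.6],"delta_rot":[0,0,0],"hand":0}
    - {"xyz":[0,0,0],"delta_rot":[0,0,0],"hand":0}

```text
time_s: 2.78
eef_pos: [0.4936, -0.0374, 0.0265]
ee_rot: [-3.129, -0.274, 0.003]
wrist_force: [0.8, -0.5, -0.2]
gripper_width: 0.005
grip_force: 0.0
```

```bash
cat > look.py <<'E'
import sys
from bench import monitor, cams
from h import *
from scipy.spatial.transform import Rotation as Ro
def wrist(n):
    s=monitor.sense();c=cams.read_camera("wrist")
    T=np.eye(4);T[:3,:3]=Ro.from_rotvec(s["ee_rot"]).as_matrix();T[:3,3]=s["eef_pos"]
    M=np.linalg.inv(T@c["hand_eye"]);d=dict(frame=c["frame"],K=c["K"],R=M[:3,:3],t=M[:3,3])
    cv2.imwrite(f"pics/{n}.png",c["frame"][:,:,::-1]);return s,d
if __name__=="__main__":
    s,d=wrist(sys.argv[1]);print(s["eef_pos"],s["ee_rot"],s["wrist_force"])
    c=cams.read_camera("top");cv2.imwrite(f"pics/{sys.argv[1]}_top.png",c["frame"][:,:,::-1])
E
python3 look.py w2
```

```text
[ 0.4935506  -0.03739911  0.02653662] [-3.12910515 -0.27362869  0.00327707] [ 0.78754478 -0.50577612 -0.16371351]
```

View pics/w2.png

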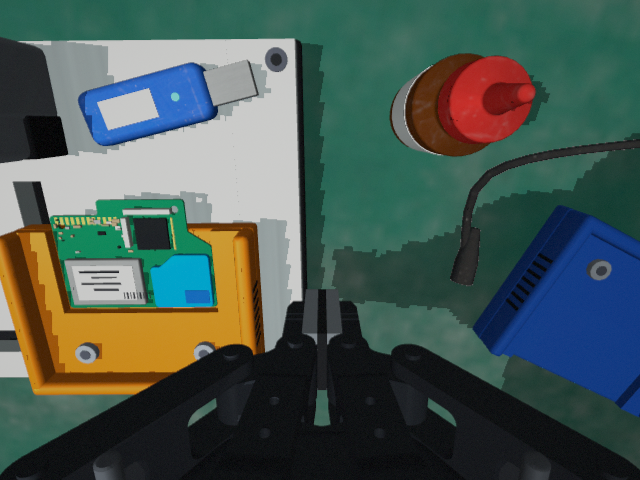

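The view shows the shut tips at (322,292), clear of the carriage's right face at about (258,300), and nothing else in the way. I'll approach slowly in station +y.

Request:
carry_out:
  moves:
    - {"xyz":[-0.09,0.5,0],"delta_rot":[0,0,0],"hand":0}
    - {"xyz":[-0.04,0.2,0],"delta_rot":[0,0,0],"hand":0}
    - {"xyz":[-0.04,0.2,0],"delta_rot":[0,0,0],"hand":0}
    - {"xyz":[-0.03,0.2,0],"delta_rot":[0,0,0],"hand":0}
    - {"xyz":[-0.04,0.2,0],"delta_rot":[0,0,0],"hand":0}
    - {"xyz":[-0.03,0.2,0],"delta_rot":[0,0,0],"hand":0}
    - {"xyz":[-0.04,0.2,0],"delta_rot":[0,0,0],"hand":0}
    - {"xyz":[-0.04,0.2,0],"delta_rot":[0,0,0],"hand":0}

```text
time_s: 3.88
eef_pos: [0.491, -0.0178, 0.0273]
ee_rot: [3.129, 0.276, 0.0]
wrist_force: [0.9, -1.0, 0.8]
gripper_width: -0.001
grip_force: 0.9
```

```bash
cat > st.py <<'E'
import sys
from look import *
th=np.deg2rad(10.4);R=np.array([[np.cos(th),-np.sin(th)],[np.sin(th),np.cos(th)]]);O=np.array([513.0,75.8])
s=monitor.sense();p=s["eef_pos"]*1000;print("tcp st",R.T@(p[:2]-O),p[2],"F st",R.T@s["wrist_force"][:2],s["wrist_force"][2],"t",s["time_s"])
c=cams.read_camera("top");cv2.imwrite(f"pics/{sys.argv[1]}.png",cv2.resize(c["frame"][185:315,170:340],None,fx=4,fy=4)[:,:,::-1])
H,S,V=cv2.split(cv2.cvtColor(c["frame"],cv2.COLOR_RGB2HSV));m=np.zeros(H.shape,bool);m[195:305,183:325]=1
r,st=metric(c,m&(H>8)&(H<22)&(S>140)&(V>110),.04);P=cv2.boxPoints(r)
print("carr st box",((P-O)@R).round(1).tolist(),"c",(R.T@(np.array(r[0])-O)).round(1),"yaw",r[2],r[1])
E
python3 st.py t1
```

```text
tcp st [-38.56477994 -88.08209783] 27.32593165313435 F st [ 0.72939807 -1.18133344] 0.8036005928495189 t 3.875
carr st box [[-66.3, 23.1], [-66.8, 5.0], [-3.8, 3.3], [-3.3, 21.4]] c [-35.1  13.2] yaw 8.888200759887695 (63.03230285644531, 18.09592628479004)
```

Request:
carry_out:
  moves:
    - {"xyz":[-0.09,0.49,0],"delta_rot":[0,0,0],"hand":0}
    - {"xyz":[-0.09,0.49,0],"delta_rot":[0,0,0],"hand":0}
    - {"xyz":[-0.09,0.49,0],"delta_rot":[0,0,0],"hand":0}
    - {"xyz":[-0.09,0.49,0],"delta_rot":[0,0,0],"hand":0}
    - {"xyz":[-0.09,0.49,0],"delta_rot":[0,0,0],"hand":0}
    - {"xyz":[-0.09,0.49,0],"delta_rot":[0,0,0],"hand":0}
    - {"xyz":[-0.09,0.49,0],"delta_rot":[0,0,0],"hand":0}
    - {"xyz":[-0.09,0.49,0],"delta_rot":[0,0,0],"hand":0}

```text
time_s: 4.92
eef_pos: [0.4837, 0.0217, 0.0273]
ee_rot: [3.129, 0.276, -0.0]
wrist_force: [0.7, -1.9, 0.5]
gripper_width: 0.003
grip_force: 1.0
```

```bash
python3 st.py t2; python3 -c "
from look import *
wrist('w3')"
```

```text
tcp st [-38.61118543 -47.87836207] 27.321111782266808 F st [ 0.38402973 -2.0493502 ] 0.5088398502266034 t 4.925
carr st box [[-72.0, 35.7], [-72.0, -10.4], [-59.2, -10.4], [-59.2, 35.7]] c [-65.6  12.6] yaw 10.41210651397705 (12.824564933776855, 46.171878814697266)
```

View pics/w3.png

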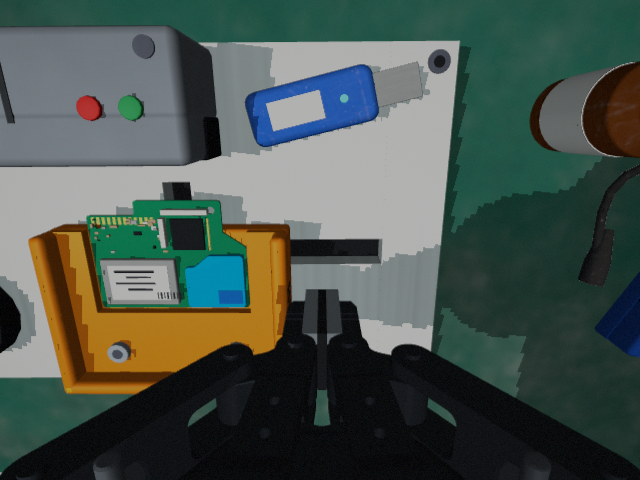

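The view shows the carriage following, with the tip against its right rim at (290,300). The board is seated. I'll carry on to the corner, slower near the end.

Request:
carry_out:
  moves:
    - {"xyz":[-0.09,0.49,0],"delta_rot":[0,0,0],"hand":0}
    - {"xyz":[-0.09,0.49,0],"delta_rot":[0,0,0],"hand":0}
    - {"xyz":[-0.09,0.49,0],"delta_rot":[0,0,0],"hand":0}
    - {"xyz":[-0.05,0.3,0],"delta_rot":[0,0,0],"hand":0}
    - {"xyz":[-0.02,0.1,0],"delta_rot":[0,0,0],"hand":0}
    - {"xyz":[-0.02,0.1,0],"delta_rot":[0,0,0],"hand":0}
    - {"xyz":[0,0,0],"delta_rot":[0,0,0],"hand":0}

```text
time_s: 5.9
eef_pos: [0.48, 0.0413, 0.0273]
ee_rot: [-3.129, -0.275, 0.0]
wrist_force: [-0.3, -0.7, -0.1]
gripper_width: 0.0
grip_force: 0.2
```

```bash
python3 st.py t3
```

```text
tcp st [-38.68600534 -28.02478777] 27.25498225063141 F st [-0.45870954 -0.67668233] -0.07041983539099128 t 5.9
carr st box [[-71.7, 58.7], [-71.7, 23.9], [-62.6, 23.9], [-62.6, 58.7]] c [-67.2  41.3] yaw 10.412833213806152 (9.059203147888184, 34.838478088378906)
```

Now 0.5 mm steps until the end stop is felt.

Request:
carry_out:
  moves:
    - {"xyz":[-0.01,0.05,0],"delta_rot":[0,0,0],"hand":0}
    - {"xyz":[-0.01,0.05,0],"delta_rot":[0,0,0],"hand":0}
    - {"xyz":[-0.01,0.05,0],"delta_rot":[0,0,0],"hand":0}
    - {"xyz":[-0.01,0.05,0],"delta_rot":[0,0,0],"hand":0}

```text
time_s: 6.45
eef_pos: [0.4797, 0.0431, 0.0273]
ee_rot: [3.129, 0.276, 0.0]
wrist_force: [0.1, -1.1, -0.2]
gripper_width: 0.002
grip_force: 0.7
```

Request:
carry_out:
  moves:
    - {"xyz":[-0.01,0.05,0],"delta_rot":[0,0,0],"hand":0}
    - {"xyz":[-0.01,0.05,0],"delta_rot":[0,0,0],"hand":0}

```text
time_s: 6.7
eef_pos: [0.4795, 0.0442, 0.0273]
ee_rot: [3.129, 0.276, 0.0]
wrist_force: [0.4, -1.1, -0.4]
gripper_width: -0.002
grip_force: 0.8
```

Request:
carry_out:
  moves:
    - {"xyz":[-0.01,0.05,0],"delta_rot":[0,0,0],"hand":0}
    - {"xyz":[0,0,0],"delta_rot":[0,0,0],"hand":0}

```text
time_s: 6.95
eef_pos: [0.4794, 0.0447, 0.0273]
ee_rot: [-3.129, -0.276, -0.0]
wrist_force: [0.2, -1.9, 0.1]
gripper_width: 0.004
grip_force: 0.6
```

Request:
carry_out:
  moves:
    - {"xyz":[-0.01,0.05,0],"delta_rot":[0,0,0],"hand":0}
    - {"xyz":[-0.01,0.05,0],"delta_rot":[0,0,0],"hand":0}

```text
time_s: 7.2
eef_pos: [0.4792, 0.0456, 0.0273]
ee_rot: [3.129, 0.276, 0.0]
wrist_force: [-0.2, -1.7, -1.1]
gripper_width: -0.001
grip_force: 1.1
```

Request:
carry_out:
  moves:
    - {"xyz":[-0.01,0.05,0],"delta_rot":[0,0,0],"hand":0}
    - {"xyz":[0,0,0],"delta_rot":[0,0,0],"hand":0}

```text
time_s: 7.45
eef_pos: [0.4793, 0.0459, 0.0274]
ee_rot: [3.129, 0.276, 0.001]
wrist_force: [1.1, -3.6, -0.8]
gripper_width: 0.001
grip_force: 1.8
```

Request:
carry_out:
  moves:
    - {"xyz":[-0.01,0.05,0],"delta_rot":[0,0,0],"hand":0}
    - {"xyz":[0,0,0],"delta_rot":[0,0,0],"hand":0}

```text
time_s: 7.7
eef_pos: [0.4795, 0.0461, 0.0276]
ee_rot: [3.128, 0.276, 0.002]
wrist_force: [1.6, -4.4, -0.8]
gripper_width: -0.002
grip_force: 2.6
```

```bash
python3 st.py t4
```

```text
tcp st [-38.28396003 -23.1383441 ] 27.554501594099555 F st [ 0.82703271 -4.58713508] -0.8470199286063436 t 7.7
carr st box [[-70.5, 66.2], [-76.7, 28.9], [-69.2, 27.6], [-63.0, 65.0]] c [-69.8  46.9] yaw 0.9425427913665771 (7.581916332244873, 37.88042068481445)
```

The end stop was felt (force rose to 4.6 N). Next I'll back off, lift clear and go round to the front.

Request:
carry_out:
  moves:
    - {"xyz":[0.18,-0.98,0],"delta_rot":[0,0,0],"hand":0}
    - {"xyz":[0,0,3.5],"delta_rot":[0,0,0],"hand":0}
    - {"xyz":[0,0,4],"delta_rot":[0,0,0],"hand":0}
    - {"xyz":[-2.3,2,0],"delta_rot":[0,0,0],"hand":0}
    - {"xyz":[-2.3,2,0],"delta_rot":[0,0,0],"hand":0}
    - {"xyz":[-2.3,2.05,0],"delta_rot":[0,0,0],"hand":0}
    - {"xyz":[0,0,0],"delta_rot":[0,0,0],"hand":0}

```text
time_s: 8.62
eef_pos: [0.4105, 0.0983, 0.1019]
ee_rot: [-3.128, -0.279, 0.001]
wrist_force: [-0.2, -0.1, -0.0]
gripper_width: 0.002
grip_force: 0.0
```

```bash
python3 st.py t5; python3 -c "
from look import *
wrist('w4')"
```

```text
tcp st [-96.79187376  40.62554755] 101.86950969438277 F st [-0.20167059 -0.0548594 ] -0.0063224067415687465 t 8.625
carr st box [[-71.6, 86.1], [-71.7, -9.0], [-3.1, -9.0], [-3.0, 86.0]] c [-37.4  38.5] yaw 10.358530044555664 (68.59609985351562, 95.0514907836914)
```

View pics/w4.png

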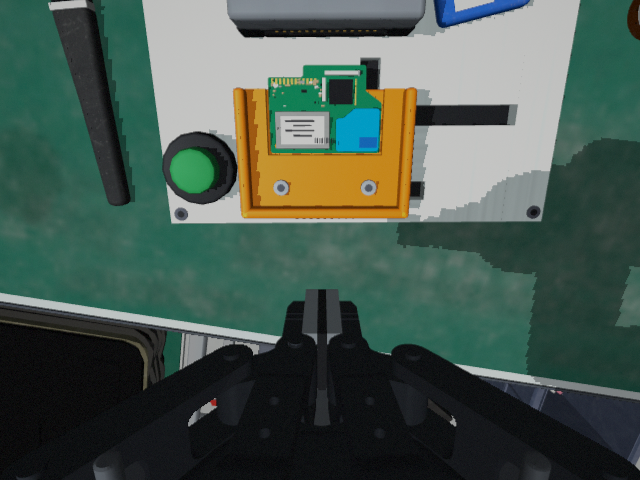

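The carriage is at the corner (centre -37.4, 38.5 in the station frame) and unyawed, with the board seated. The button is at (193,171). I'll go down in front of it and push in station +x.

Request:
carry_out:
  moves:
    - {"xyz":[0.03,-0.2,-3],"delta_rot":[0,0,0],"hand":0}
    - {"xyz":[0,0,-3],"delta_rot":[0,0,0],"hand":0}
    - {"xyz":[0,0,-1.5],"delta_rot":[0,0,0],"hand":0}
    - {"xyz":[0.49,0.09,0],"delta_rot":[0,0,0],"hand":0}
    - {"xyz":[0.2,0.04,0],"delta_rot":[0,0,0],"hand":0}
    - {"xyz":[0.2,0.03,0],"delta_rot":[0,0,0],"hand":0}
    - {"xyz":[0.2,0.04,0],"delta_rot":[0,0,0],"hand":0}
    - {"xyz":[0.2,0.04,0],"delta_rot":[0,0,0],"hand":0}

```text
time_s: 9.72
eef_pos: [0.4249, 0.0977, 0.0276]
ee_rot: [3.129, 0.276, -0.001]
wrist_force: [-2.4, -0.8, 1.9]
gripper_width: 0.001
grip_force: 1.3
```

Request:
carry_out:
  moves:
    - {"xyz":[0.2,0.04,0],"delta_rot":[0,0,0],"hand":0}
    - {"xyz":[0.2,0.03,0],"delta_rot":[0,0,0],"hand":0}

```text
time_s: 9.98
eef_pos: [0.4289, 0.0985, 0.0272]
ee_rot: [-3.129, -0.276, 0.001]
wrist_force: [-1.7, -0.5, 2.6]
gripper_width: -0.001
grip_force: 1.2
```

```bash
python3 st.py t6; python3 -c "
from look import *
wrist('w5')"
```

```text
tcp st [-78.6270255   37.46496227] 27.246210333849056 F st [-1.80995927 -0.17994576] 2.5624385121025766 t 9.975
carr st box [[-51.3, 6.7], [-49.7, -12.7], [3.2, -8.1], [1.6, 11.3]] c [-24.1  -0.7] yaw 15.390315055847168 (53.099517822265625, 19.44952964782715)
```

View pics/w5.png

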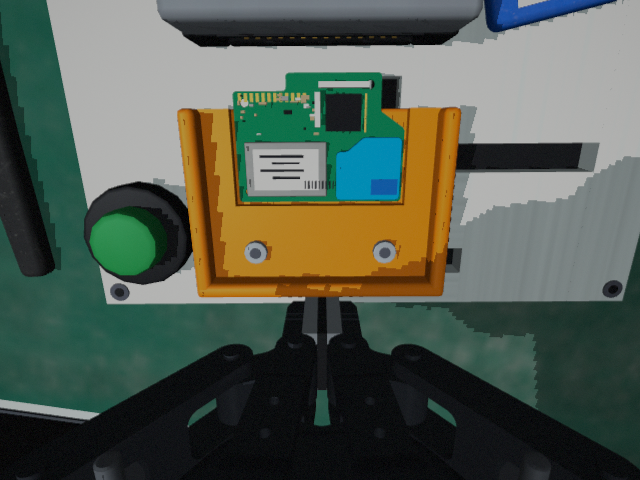

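The tip is on the middle of the front rim at (322,296). The carriage has gone about 5 mm forward, straight, with the board lined up with the throat. I'll continue.

Request:
carry_out:
  moves:
    - {"xyz":[0.25,0.05,0],"delta_rot":[0,0,0],"hand":0}
    - {"xyz":[0.25,0.04,0],"delta_rot":[0,0,0],"hand":0}
    - {"xyz":[0.25,0.05,0],"delta_rot":[0,0,0],"hand":0}
    - {"xyz":[0.25,0.04,0],"delta_rot":[0,0,0],"hand":0}

```text
time_s: 10.58
eef_pos: [0.4391, 0.1002, 0.0272]
ee_rot: [-3.129, -0.276, 0.0]
wrist_force: [-1.4, -0.3, 0.1]
gripper_width: 0.003
grip_force: 0.9
```

Request:
carry_out:
  moves:
    - {"xyz":[0.2,0.04,0],"delta_rot":[0,0,0],"hand":0}
    - {"xyz":[0.2,0.03,0],"delta_rot":[0,0,0],"hand":0}
    - {"xyz":[0.2,0.04,0],"delta_rot":[0,0,0],"hand":0}

```text
time_s: 10.95
eef_pos: [0.4451, 0.1013, 0.0272]
ee_rot: [-3.129, -0.276, 0.0]
wrist_force: [-1.6, -1.4, -1.0]
gripper_width: 0.002
grip_force: 0.7
```

Request:
carry_out:
  moves:
    - {"xyz":[0.1,0.02,0],"delta_rot":[0,0,0],"hand":0}
    - {"xyz":[0.1,0.02,0],"delta_rot":[0,0,0],"hand":0}

```text
time_s: 11.2
eef_pos: [0.447, 0.1017, 0.0272]
ee_rot: [3.129, 0.276, -0.0]
wrist_force: [-1.3, -1.2, -2.1]
gripper_width: -0.003
grip_force: 0.7
```

Request:
carry_out:
  moves:
    - {"xyz":[0.05,0.01,0],"delta_rot":[0,0,0],"hand":0}
    - {"xyz":[0.05,0.01,0],"delta_rot":[0,0,0],"hand":0}

```text
time_s: 11.45
eef_pos: [0.448, 0.1019, 0.0273]
ee_rot: [-3.129, -0.276, 0.0]
wrist_force: [-1.9, -0.4, -1.3]
gripper_width: -0.002
grip_force: 0.7
```

Request:
carry_out:
  moves:
    - {"xyz":[0.05,0.01,0],"delta_rot":[0,0,0],"hand":0}
    - {"xyz":[0.05,0.01,0],"delta_rot":[0,0,0],"hand":0}

```text
time_s: 11.7
eef_pos: [0.4487, 0.1021, 0.0273]
ee_rot: [3.129, 0.276, -0.002]
wrist_force: [-3.0, -0.7, 0.4]
gripper_width: 0.0
grip_force: 1.7
```

Request:
carry_out:
  moves:
    - {"xyz":[0.05,0.01,0],"delta_rot":[0,0,0],"hand":0}
    - {"xyz":[0,0,0],"delta_rot":[0,0,0],"hand":0}

```text
time_s: 11.95
eef_pos: [0.4489, 0.102, 0.0273]
ee_rot: [3.129, 0.276, -0.003]
wrist_force: [-6.2, -1.5, 2.1]
gripper_width: -0.001
grip_force: 2.7
```

Request:
carry_out:
  moves:
    - {"xyz":[0.06,0.01,0],"delta_rot":[0,0,0],"hand":0}
    - {"xyz":[0,0,0],"delta_rot":[0,0,0],"hand":0}

```text
time_s: 12.2
eef_pos: [0.4489, 0.1021, 0.0273]
ee_rot: [3.129, 0.276, -0.006]
wrist_force: [-7.2, -2.4, 4.3]
gripper_width: 0.003
grip_force: 3.9
```

Request:
carry_out:
  moves:
    - {"xyz":[-0.98,-0.18,0],"delta_rot":[0,0,0],"hand":0}
    - {"xyz":[-0.98,-0.18,2],"delta_rot":[0,0,0],"hand":0}
    - {"xyz":[-0.98,-0.18,5.4],"delta_rot":[0,0,0],"hand":0}
    - {"xyz":[-2,0,0],"delta_rot":[0,0,0],"hand":0}
    - {"xyz":[0,0,0],"delta_rot":[0,0,0],"hand":0}

```text
time_s: 12.82
eef_pos: [0.4008, 0.0971, 0.102]
ee_rot: [-3.129, -0.276, -0.005]
wrist_force: [0.7, -0.3, -0.0]
gripper_width: -0.001
grip_force: 0.0
```

```bash
python3 st.py t7; python3 - <<'E'
from look import *
s,d=wrist('w6')
th=np.deg2rad(10.4);R=np.array([[np.cos(th),-np.sin(th)],[np.sin(th),np.cos(th)]]);O=np.array([513.0,75.8])
H,S,V=cv2.split(cv2.cvtColor(d["frame"],cv2.COLOR_RGB2HSV))
r,st=metric(d,(H>8)&(H<22)&(S>140)&(V>100),.04);print((R.T@(np.array(r[0])-O)),r,st)
m=((H>50)&(H<75)&(S>140)&(V>90)).astype(np.uint8);m[:,230:]=0;n,l,q,ce=cv2.connectedComponentsWithStats(m);k=1+np.argmax(q[1:,4])
print(ce[k],q[k],[ray(d,ce[k],z).round(4).tolist() for z in(.035,.04,.045,.05)],s["eef_pos"])
E
```

```text
tcp st [-106.48297082   41.16003234] 101.96796169118848 F st [ 0.65595312 -0.39277207] -0.03365945801983816 t 12.825
carr st box [[-47.0, 86.0], [-46.9, -9.2], [22.6, -9.1], [22.5, 86.1]] c [-12.2  38.4] yaw 10.471832275390625 (69.4843978881836, 95.16949462890625)
[-12.91104795  37.16835901] ((493.5914611816406, 110.02704620361328), (69.66104888916016, 95.64239501953125), 10.404729843139648) [  230     9   195   147 17034]
[191.05096333 151.75015538] [ 169  129   45   46 1609] [[0.4475, 0.1782, 0.035], [0.4482, 0.1766, 0.04], [0.4488, 0.175, 0.045], [0.4495, 0.1733, 0.05]] [0.40086193 0.09698925 0.10135781]
```

View pics/w6.png

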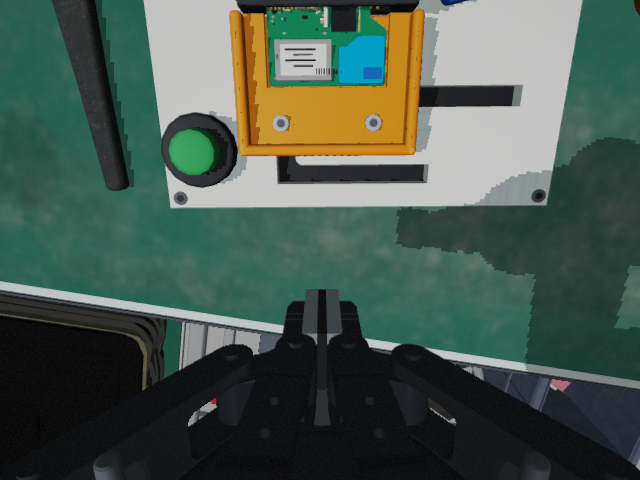

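The carriage is home: it moved 25.2 mm and is square, the slots' front legs are exposed, and the board's rear edge is in the housing. The button is at (191,152), world ≈ (448,177), with its top near z = 40 mm. I'll go above it and down slowly.

Request:
carry_out:
  moves:
    - {"xyz":[2.35,4,0],"delta_rot":[0,0,0],"hand":0}
    - {"xyz":[2.35,4,0],"delta_rot":[0,0,0],"hand":0}
    - {"xyz":[0,0,-2.5],"delta_rot":[0,0,0],"hand":0}
    - {"xyz":[0,0,-1.5],"delta_rot":[0,0,0],"hand":0}
    - {"xyz":[0,0,0],"delta_rot":[0,0,0],"hand":0}

```text
time_s: 13.55
eef_pos: [0.4461, 0.1763, 0.059]
ee_rot: [3.129, 0.275, -0.007]
wrist_force: [-0.0, -0.1, 0.5]
gripper_width: 0.001
grip_force: 0.0
```

```bash
python3 -c "
from look import *
s,d=wrist('w7');print(s['eef_pos'],s['wrist_force'])
c=cams.read_camera('scene');cv2.imwrite('pics/s7.png',np.vstack([cv2.resize(c['frame'][170:250,190:320],(780,480),interpolation=2)])[:,:,::-1])"
```

```text
[0.44614548 0.17629434 0.05896389] [-0.01715539 -0.10616005  0.45330176]
```

View pics/s7.png

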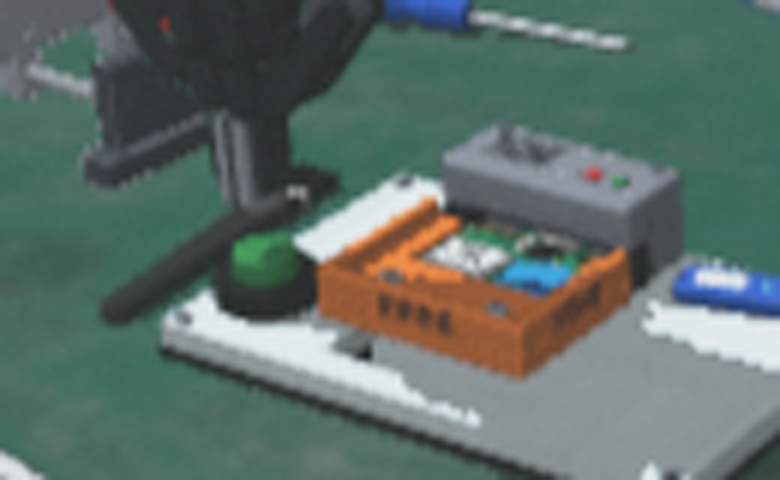

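The tip hangs just above the green cap at (262,240), and the cap stands clear of its black collar. I'll press down slowly.

Request:
carry_out:
  moves:
    - {"xyz":[0.15,0.05,-0.4],"delta_rot":[0,0,0],"hand":0}
    - {"xyz":[0,0,-0.4],"delta_rot":[0,0,0],"hand":0}
    - {"xyz":[0,0,-0.2],"delta_rot":[0,0,0],"hand":0}
    - {"xyz":[0,0,-0.2],"delta_rot":[0,0,0],"hand":0}

```text
time_s: 14.15
eef_pos: [0.4492, 0.1774, 0.0493]
ee_rot: [-3.129, -0.276, -0.0]
wrist_force: [-0.3, -0.3, -0.4]
gripper_width: 0.002
grip_force: 0.0
```

Request:
carry_out:
  moves:
    - {"xyz":[0,0,-0.2],"delta_rot":[0,0,0],"hand":0}
    - {"xyz":[0,0,-0.1],"delta_rot":[0,0,0],"hand":0}

```text
time_s: 14.4
eef_pos: [0.4492, 0.1774, 0.0462]
ee_rot: [3.129, 0.276, -0.0]
wrist_force: [-1.0, 0.5, 0.4]
gripper_width: -0.001
grip_force: 0.0
```

Request:
carry_out:
  moves:
    - {"xyz":[0,0,-0.1],"delta_rot":[0,0,0],"hand":0}
    - {"xyz":[0,0,-0.1],"delta_rot":[0,0,0],"hand":0}

```text
time_s: 14.65
eef_pos: [0.4493, 0.1774, 0.0443]
ee_rot: [-3.129, -0.276, -0.0]
wrist_force: [-0.0, -0.1, 0.2]
gripper_width: 0.001
grip_force: 0.0
```

Request:
carry_out:
  moves:
    - {"xyz":[0,0,-0.1],"delta_rot":[0,0,0],"hand":0}
    - {"xyz":[0,0,-0.1],"delta_rot":[0,0,0],"hand":0}

```text
time_s: 14.9
eef_pos: [0.4493, 0.1774, 0.0423]
ee_rot: [-3.129, -0.276, -0.0]
wrist_force: [0.4, -0.2, -0.3]
gripper_width: -0.005
grip_force: 0.0
```

Request:
carry_out:
  moves:
    - {"xyz":[0,0,-0.1],"delta_rot":[0,0,0],"hand":0}
    - {"xyz":[0,0,-0.1],"delta_rot":[0,0,0],"hand":0}

```text
time_s: 15.15
eef_pos: [0.4492, 0.1774, 0.0402]
ee_rot: [-3.129, -0.276, -0.0]
wrist_force: [1.2, 0.1, 0.7]
gripper_width: 0.001
grip_force: 0.0
```

Request:
carry_out:
  moves:
    - {"xyz":[0,0,-0.1],"delta_rot":[0,0,0],"hand":0}
    - {"xyz":[0,0,-0.1],"delta_rot":[0,0,0],"hand":0}

```text
time_s: 15.4
eef_pos: [0.4492, 0.1774, 0.0384]
ee_rot: [3.129, 0.276, -0.0]
wrist_force: [-1.8, -0.0, 2.4]
gripper_width: 0.001
grip_force: 1.1
```

Contact came near z = 40 mm, so 6 mm of travel should end at about 33–34 mm.

Request:
carry_out:
  moves:
    - {"xyz":[0,0,-0.1],"delta_rot":[0,0,0],"hand":0}
    - {"xyz":[0,0,-0.1],"delta_rot":[0,0,0],"hand":0}

```text
time_s: 15.65
eef_pos: [0.4492, 0.1774, 0.0364]
ee_rot: [3.129, 0.276, -0.0]
wrist_force: [-1.6, -1.2, 3.0]
gripper_width: 0.005
grip_force: 1.7
```

Request:
carry_out:
  moves:
    - {"xyz":[0,0,-0.1],"delta_rot":[0,0,0],"hand":0}
    - {"xyz":[0,0,-0.1],"delta_rot":[0,0,0],"hand":0}

```text
time_s: 15.9
eef_pos: [0.4492, 0.1774, 0.0344]
ee_rot: [3.129, 0.276, -0.0]
wrist_force: [-2.1, -1.0, 4.2]
gripper_width: 0.001
grip_force: 2.3
```

Request:
carry_out:
  moves:
    - {"xyz":[0,0,-0.08],"delta_rot":[0,0,0],"hand":0}
    - {"xyz":[0,0,0],"delta_rot":[0,0,0],"hand":0}

```text
time_s: 16.15
eef_pos: [0.4493, 0.1774, 0.034]
ee_rot: [3.129, 0.276, -0.0]
wrist_force: [-3.4, -1.6, 7.6]
gripper_width: 0.001
grip_force: 3.6
```

Request:
carry_out:
  moves:
    - {"xyz":[0,0,-0.08],"delta_rot":[0,0,0],"hand":0}
    - {"xyz":[0,0,0],"delta_rot":[0,0,0],"hand":0}

```text
time_s: 16.4
eef_pos: [0.4494, 0.1775, 0.0339]
ee_rot: [3.129, 0.276, -0.001]
wrist_force: [-6.6, -1.6, 12.6]
gripper_width: -0.001
grip_force: 6.1
```

Request:
carry_out:
  moves:
    - {"xyz":[0,0,0.5],"delta_rot":[0,0,0],"hand":0}
    - {"xyz":[0,0,0.5],"delta_rot":[0,0,0],"hand":0}
    - {"xyz":[0,0,3],"delta_rot":[0,0,0],"hand":0}
    - {"xyz":[0,0,5],"delta_rot":[0,0,0],"hand":0}
    - {"xyz":[-4,-2,4],"delta_rot":[0,0,0],"hand":0}
    - {"xyz":[-2,-4,4],"delta_rot":[0,0,0],"hand":0}
    - {"xyz":[0,0,0],"delta_rot":[0,0,0],"hand":0}

```text
time_s: 17.27
eef_pos: [0.3907, 0.1164, 0.2068]
ee_rot: [3.13, 0.272, 0.015]
wrist_force: [0.3, 0.1, 0.6]
gripper_width: -0.001
grip_force: 0.0
```

```bash
python3 st.py t8; python3 -c "
from look import *
wrist('w8')"
```

```text
tcp st [-112.94416118   62.02568467] 206.78032313966256 F st [0.33923452 0.02306483] 0.5650418383419562 t 17.275
carr st box [[-47.0, 86.0], [-46.9, -9.2], [22.6, -9.1], [22.5, 86.1]] c [-12.2  38.4] yaw 10.471832275390625 (69.4843978881836, 95.16949462890625)
```

View pics/w8.png

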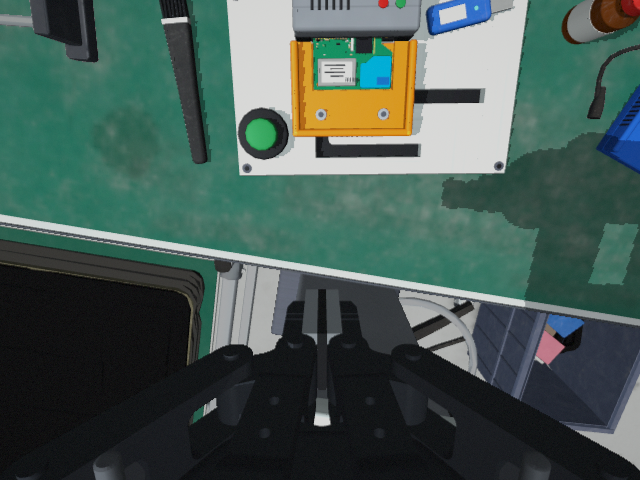

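The carriage is still home at (355,88) with the board seated. The button at (262,135) is released, the bystanders are where they were, and the arm is clear.

```bash
python3 -c "
from bench import manip
print(manip.job_done())"
```

```text
the job is handed in; nothing more can be done
None
```

I pushed the orange carriage left to the corner and then fully home in the socket, pressed the green start button all the way down, let it go and handed the job in at about 17 s; no verdict was returned.

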